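Vent the cap of an autoclave bottle by a quarter turn, and hold it

ROBOT

A 6-joint arm with a two-finger parallel gripper is mounted at the origin on the work surface. World frame = base frame: x ahead of the robot, y to its left, z up, the work surface at z = 0. Lengths are in m, angles in degrees, forces in N, time in s.
With the tool pointing down it reaches from about 0.4 to 0.825 m from the base axis. Payload 7 kg.
Tool frame: the origin (TCP) lies midway between the tips of the shut fingers; the grasp point (between the pads) lies 19 mm behind it; z points along the fingers, y is the line along which they close (so a half turn about z gives the same grasp; the last joint's range is limited). The gripper opens to 88 mm and grips with 3 to 60 N. Pads are 19 mm wide; open, the fingers measure 130 mm over their backs; the gripper's body (78 mm by 193 mm) begins 47 mm behind the grasp point.
Start: joints at [-47.607, 20.546, 0.682, 0, -70.136, -16.507], TCP at [0.295, -0.607, 0.227] pointing down, gripper open.
Joint ranges: [-176.03, 176.03], [-82.01, 121.73], [-58.28, 71.71], [-173.87, 95.51], [-174.79, -0.11], [-173.66, 173.66]. Speed limits (degrees/s): [136.94, 136.94, 172.46, 180, 180, 180].

INTERFACE

Orientations are given as [roll, pitch, yaw] about the fixed x, y, z axes, in that order (R = Rz(yaw) Ry(pitch) Rx(roll)).
In Python, from plant import r gives the robot as it stands.
- The arm moves only by the tool carry_out, never from a script. Its argument "deltas" is a list of rows, each a list of 3 entries, a list of its own where there are three numbers: the opening, from 0 (shut) to 1 (fully open), then the shift along the tool's x, y, z in mm, then the turn, a rotation vector about the tool's x, y, z in rad. In form: [[gripper, [tx, ty, tz], [rx, ry, rz]], ...]. A call has 1 to 12 rows; each row is the pose to reach, as a shift and turn from the pose commanded when the call began, along the tool's axes at that moment; what a row does not reach only later rows make up. A row lasts 1/10 s, in which the tool goes at most 50 mm and 8.59 degrees, less where a joint would pass 70% of its speed; a pose out of reach is approached as far as the arm can. A call with a gripper value outside its range is refused whole. The fingers move at their own pace and stop on an object; "squeeze" is the grip in N (left out, the last holds). Time passes only in rows, so rows that repeat a pose let the fingers close. It gives the time, the measured TCP pose, the force, the opening and the grip force at its end, in the units of the state.
- r.get_state(): the state, without advancing time (a new reading comes with each control period).
- r.capture(name): name is "scene" or "top" or "wrist"; returns (picture, depth): 400x640x3 uint8, red, green, blue; 400x640 float32, m along the optical axis (not along the pixel's ray), 0 where there is no reading.
- r.get_calibration(name): a dict with "fov_y" (degrees; the focal length in pixels is half the picture's height over the tangent of half this angle, whatever the lens; pixels are square), "cx", "cy" (the principal point, pixels), "view" (4x4, takes a point from world to camera coordinates). Camera axes: x right, y down, z forward; pixel columns grow to the right and rows downward; lengths in m; the calibration is good to about 2 mm. The wrist camera is an equidistant fisheye: a pixel r from the principal point sees the ray r / f radians off the axis. A picture is of the moment at which its call begins: read the wrist's pose just before it. get_calibration takes no time and is no camera call; for the wrist camera it gives the pose at the moment of the call.
- r.close_job(): hands the job in; it is judged then, once.
The state is a dict: "time_s": time; "joints": joint angles; "qd": joint speeds; "joint_torque": joint torques, N m; "tcp_pos": TCP position; "eef_rot": TCP orientation; "contact_force": force on the tool from outside, world axes, zero at the start; "moment": the same for the moment, N m; "gripper_width": finger opening in m; "gripper_force": force on a finger pad.
Only numpy, scipy, OpenCV 4.12 (cv2) and the standard library are available. Lean on these libraries where they do the work, as an engineer would, in place of code of your own. Each camera call takes 0.05 s, during which the arm holds its last target. There are 200 camera calls.

TASK

The glass bottle in the stand's clamp is going to the autoclave, and its blue cap is only caught on the thread. Screw the cap down clockwise until it bottoms out, without forcing it so hard that the bottle turns in the clamp, then back it off a quarter turn so that steam can pass. Finish while still gripping the cap, keeping it still at that setting for a colleague to tape it, and leave the spare bottle, the flask and the tape roll where they stand.

Things in the scene. Friction and masses are not known exactly. Their poses are not given: they have to be found in the camera images.
- stand: retort stand, fixed: grey base plate 250 x 160 x 10 mm, 12 mm steel rod 400 mm high, and a clamp at 75 mm height whose jaws (48 mm out from the bottle's axis) hold a clear 250 ml glass bottle, 70 mm across, upright on the plate. Origin: underside of the plate, straight below the bottle's axis; z up; the rod stands 150 mm from that axis along the stand's +x (the far side from the robot)
- cap: blue ribbed screw cap of the clamped bottle, 54 mm across, 26 mm high, an 8 mm white dot on top; origin on its axis at its lower edge (123 mm above the bench when fully down), z up, x towards the dot. Below it: a 47 mm pouring ring, and the glass shoulder 17 mm down. Runs on the thread with about 0.1 N m and a lead of 4 mm a turn, so it sinks 0.64 mm per rad when screwed down
- cap_top (a point): centre of the flat top of the blue cap (149 mm above the bench when fully down); turns with the cap
- cap_turn (a joint): turn of the blue cap on the bottle's thread, rad: 0 = bottomed out on the rim (a hard stop); grows as the cap is unscrewed (anticlockwise seen from above); it starts between 3.2 and 5.2; past about 6.5 the cap is off the thread. A quarter turn is 1.57
- bottle (a joint): turn of the clamped bottle in the clamp's jaws, rad, 0 at the start, positive anticlockwise seen from above. The jaws hold it by friction: it slips round when the cap is twisted harder than about 1.2 N m against its stop
- spare_bottle: bystander: loose 250 ml glass bottle with a red ribbed cap, 70 mm across and 139 mm high, standing on the bench, 160 to 230 mm beside the clamped one; origin at the centre of its underside, z up
- flask: bystander: loose conical glass flask, 80 mm across the foot, 119 mm high, with an orange stopper, standing on the bench on the other side of the stand; origin at the centre of its underside, z up
- tape: bystander: roll of cream indicator tape lying flat, 60 mm across, 38 mm hole, 19 mm high, on the bench beside the front of the stand's base plate; origin at the centre of its underside, z up

How it is judged:
By the outcome, as a careful person would: the job done as asked, in the order asked, and still so for the second after the job is handed in, while the arm keeps its last pose, push and grip.
It also fails if it takes over 51 s, if anything falls off the work surface, if the arm or the gripper's body presses on something with over 40 N, if the wrist force passes 120 N, or if a joint passes its speed limit or range.

## Working session

There is one attempt and no reset: what is moved stays moved. The work goes in short steps, Python scripts to look and compute and a tool call to move; the robot and the scene stay as the last step left them, time stands still between calls to the robot, and variables do not carry over. Pictures are saved under pics/ and viewed, at most 10 in all, crops included, and the job is handed in when it is done.

Besides the shell and the picture viewer there is one more tool, called after ">>>" by a JSON object that holds its "fn" and its "kwargs", one argument or row to a line. carry_out: Moves the arm, as the interface text tells. Its arguments: {"type":"object","properties":{"deltas":{"type":"array"},"squeeze":{"type":"number"}},"required":["deltas"]}

```bash
mkdir -p pics; cat > h.py <<'E'
import numpy as np, cv2
from plant import r
def cal(n):
    c=r.get_calibration(n); f=200/np.tan(np.radians(c['fov_y'])/2); return f,c['cx'],c['cy'],np.array(c['view'])
def pts(n,d):
    f,cx,cy,V=cal(n); v,u=np.mgrid[:400,:640]
    P=np.stack([(u-cx)/f*d,(v-cy)/f*d,d,np.ones_like(d)],-1); return (P@np.linalg.inv(V).T)[...,:3]
def ray(n,u,v,z):
    f,cx,cy,V=cal(n); W=np.linalg.inv(V); d=W[:3,:3]@np.array([(u-cx)/f,(v-cy)/f,1]); o=W[:3,3]; return o+d*(z-o[2])/d[2]
E
python3 - <<'E'
from h import *
s=r.get_state(); print({k:np.round(v,3) for k,v in s.items()})
ims=[]
for n in('scene','top'):
    p,d=r.capture(n); np.savez('pics/'+n,p=p,d=d); print(n,cal(n)); ims.append(p)
cv2.imwrite('pics/a.png',cv2.cvtColor(ims[0],cv2.COLOR_RGB2BGR));cv2.imwrite('pics/b.png',cv2.cvtColor(ims[1],cv2.COLOR_RGB2BGR))
E
```

```text
{'time_s': np.float64(0.0), 'joints': array([-4.7606e+01,  2.0591e+01,  6.3200e-01, -1.9000e-02, -7.0133e+01,
       -1.6508e+01]), 'qd': array([ 0.067,  0.013, -0.065,  0.023, -0.043,  0.002]), 'joint_torque': array([ 0.0000e+00, -5.8273e+01,  2.9306e+01,  6.9980e+00,  7.0000e-03,
       -0.0000e+00]), 'tcp_pos': array([ 0.294, -0.607,  0.226]), 'eef_rot': array([ 1.79906e+02, -9.00000e-03, -1.54120e+02]), 'contact_force': array([-0.469, -1.334,  0.885]), 'moment': array([0.005, 0.021, 0.036]), 'gripper_force': np.float64(0.0), 'gripper_width': np.float64(0.087)}
scene (np.float64(370.368921365633), 324.047611185421, 196.40544503562782, array([[ 0.78560702,  0.61846547, -0.01794638, -0.45232765],
       [ 0.44207258, -0.58136469, -0.68307169, -0.13993156],
       [-0.43288965,  0.52869231, -0.7301308 ,  1.02833282],
       [ 0.        ,  0.        ,  0.        ,  1.        ]]))
top (np.float64(404.335722963784), 322.8439841026887, 204.48693969465353, array([[-0.01630382, -0.99984438,  0.00673733,  0.06433212],
       [-0.99857657,  0.01594017, -0.0508993 ,  0.55405952],
       [ 0.05078399, -0.0075576 , -0.99868106,  1.04201449],
       [ 0.        ,  0.        ,  0.        ,  1.        ]]))
```

View pics/a.png

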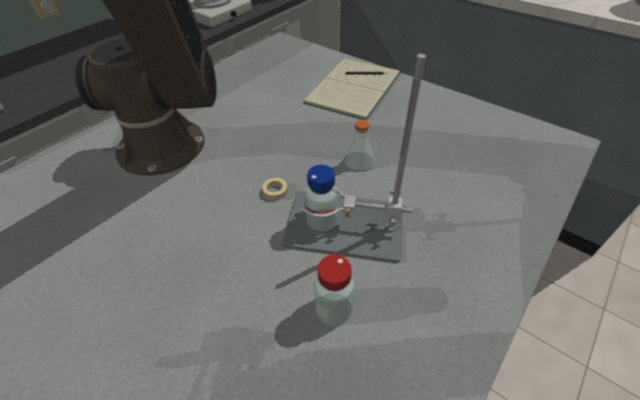

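View pics/b.png

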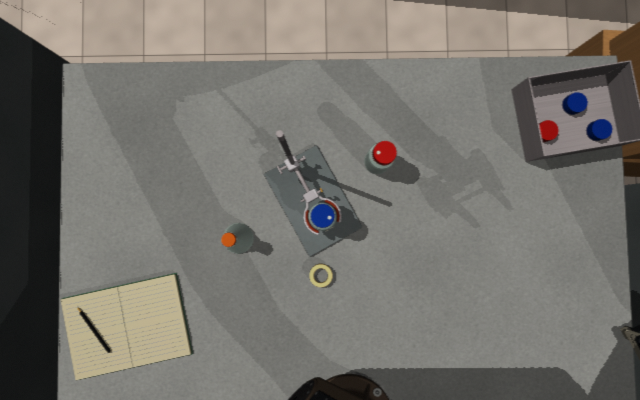

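The scene view shows the blue cap at (321,178), the red cap at (335,272), the flask at (361,150) and the tape at (274,189). In the top view the blue cap is at (322,216) with its dot near (330,217), the rod foot is near (291,165), and the red cap is at (384,153).

```bash
python3 - <<'E'
from h import *
from scipy import ndimage as nd
for n in('scene','top'):
    z=np.load(f'pics/{n}.npz');p,d=z['p'].astype(int),z['d']
    hsv=cv2.cvtColor(z['p'],cv2.COLOR_RGB2HSV);H,S,Vv=hsv[...,0],hsv[...,1],hsv[...,2]
    P=pts(n,d)
    for nm,m in (('blue',(abs(H-115.)<12)&(S>150)&(Vv>50)),('red',((H<5)|(H>174))&(S>150)&(Vv>60)),('org',(abs(H-11.)<5)&(S>180))):
        m[:, 480:]=0
        l,k=nd.label(m)
        if not k: continue
        i=1+np.argmax(nd.sum(m,l,range(1,k+1)));m=nd.binary_fill_holes(l==i)
        v,u=np.nonzero(m);X=P[m];X=X[d[m]>0]
        zt=np.percentile(X[:,2],90);t=X[X[:,2]>zt-.006]
        print(n,nm,m.sum(),(u.min()+u.max())/2,(v.min()+v.max())/2,'ztop',np.median(t[:,2]).round(4),'ctr',((np.percentile(t,2,0)+np.percentile(t,98,0))/2).round(4),'ray mid',ray(n,u.mean(),v.mean(),.155).round(4))
        if nm=='blue':
            w=m&(S<110)&(Vv>130); v,u=np.nonzero(w); print('dot',w.sum(),u.mean(),v.mean(),ray(n,u.mean(),v.mean(),.16).round(4))
    if n=='top':
        for z0,(u,v) in ((.4,(280,134)),(.075,(291,165))): print('rod',ray(n,u,v,z0).round(3))
        for c in((264,177),(317,145),(359,229),(312,256)): print('plate',ray(n,*c,.01).round(3))
    q=(P[...,2]>.2)&(P[...,2]<.41)&(P[...,0]>.5)&(d>0)&(P[...,1]<.4)&(P[...,1]>-.3)&(P[...,0]<.9)
    if q.sum(): print('tall',q.sum(),np.median(P[q],0))
    q=(P[...,2]>.05)&(P[...,2]<.12)&(P[...,0]>.35)&(P[...,0]<.9)&(abs(P[...,1])<.35)
c=r.get_calibration('wrist');print(c)
E
python3 - <<'E'
import cv2
a=cv2.imread('pics/b.png')[120:260,230:410];cv2.imwrite('pics/c.png',cv2.resize(a,None,fx=4,fy=4,interpolation=cv2.INTER_CUBIC))
E
```

```text
scene blue 582 320.5 178.5 ztop 0.1514 ctr [0.5269 0.0558 0.1501] ray mid [0.5362 0.0441 0.155 ]
dot 17 313.6470588235294 176.2941176470588 [0.5255 0.0366 0.16  ]
scene red 912 334.0 272.0 ztop 0.1392 ctr [ 0.6719 -0.0914  0.1381] ray mid [ 0.6801 -0.1035  0.155 ]
scene org 1 366.0 124.0 ztop 0.1198 ctr [0.4833 0.2823 0.1198] ray mid [0.5086 0.2404 0.155 ]
tall 861 [0.65940655 0.12486999 0.32179458]
top blue 425 322.0 215.5 ztop 0.1508 ctr [0.5232 0.0587 0.1509] ray mid [0.5232 0.0584 0.155 ]
dot 12 329.3333333333333 217.25 [0.5187 0.0424 0.16  ]
top red 433 384.0 152.5 ztop 0.1382 ctr [ 0.6684 -0.0886  0.1379] ray mid [ 0.6646 -0.0854  0.155 ]
top org 154 228.5 239.5 ztop 0.1183 ctr [0.4722 0.2791 0.1185] ray mid [0.473  0.2701 0.155 ]
rod [0.654 0.128 0.4  ]
rod [0.651 0.133 0.075]
plate [0.63  0.209 0.01 ]
plate [0.713 0.068 0.01 ]
plate [ 0.49  -0.038  0.01 ]
plate [0.421 0.086 0.01 ]
tall 171 [0.65118229 0.12791739 0.34610929]
{'fov_y': 65.70646984690485, 'cx': 322.64886794839657, 'cy': 195.88165908854057, 'view': array([[-0.43572514,  0.9000738 ,  0.00327807,  0.67402811],
       [ 0.86245888,  0.41646831,  0.28760881, -0.03765271],
       [ 0.25750394,  0.12814559, -0.95774236,  0.39203276],
       [ 0.        ,  0.        ,  0.        ,  1.        ]])}
```

View pics/c.png

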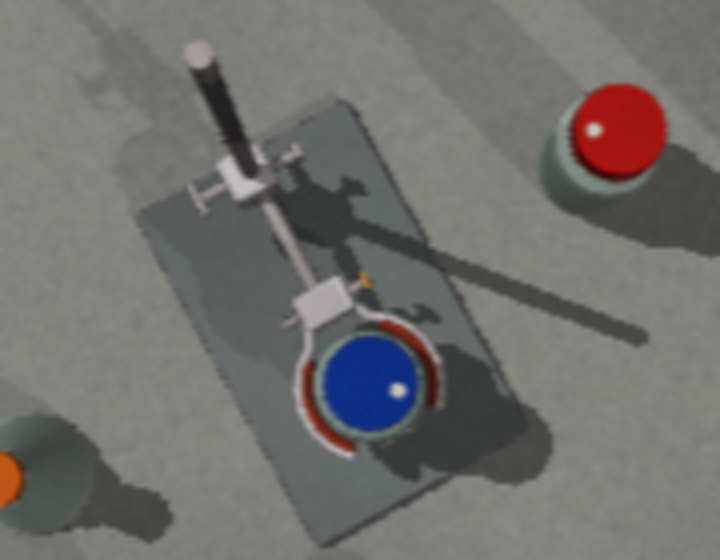

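The cap axis is at about (0.525, 0.058), with its top at about 0.151. The rod is 0.147 m away, so the gripper can turn clear of it. I'll go above the cap and wind the wrist to the anticlockwise end, which lets one grip cover the whole screwing stroke.

>>> {"fn": "carry_out", "kwargs": {
  "deltas": [
    [1,[-33,33,0],[0,0,-0.145]],
    [1,[-66,66,0],[0,0,-0.29]],
    [1,[-99,99,0],[0,0,-0.435]],
    [1,[-132,132,0],[0,0,-0.58]],
    [1,[-165,165,0],[0,0,-0.725]],
    [1,[-198,198,0],[0,0,-0.87]],
    [1,[-231,231,0],[0,0,-1.015]],
    [1,[-264,264,0],[0,0,-1.16]],
    [1,[-297,297,0],[0,0,-1.305]],
    [1,[-330,330,0],[0,0,-1.45]],
    [1,[-363,363,0],[0,0,-1.595]],
    [1,[-396,396,0],[0,0,-1.74]]
  ],
  "squeeze": 25
}}

```text
time_s: 1.3
tcp_pos: [0.4781, -0.0762, 0.2266]
eef_rot: [-180.0, 0.0, -54.1]
contact_force: [1.6, -0.7, -0.1]
gripper_width: 0.0877
gripper_force: 0.0
```

```bash
python3 - <<'E'
from h import *
from scipy.spatial.transform import Rotation as R
s=r.get_state(); print({k:np.round(v,3) for k,v in s.items()})
Rt=R.from_euler('xyz',s['eef_rot'],degrees=True).as_matrix();print(Rt.T@(np.array([.525,.058,.215])-s['tcp_pos'])*1000)
E
```

```text
{'time_s': np.float64(1.3), 'joints': array([ 1.4283e+01,  2.2810e+00, -2.2628e+01, -6.0000e-03, -6.5080e+01,
        2.1653e+01]), 'qd': array([51.802,  6.567,  6.771,  0.19 , -0.103, 30.982]), 'joint_torque': array([ -5.294, -33.912,  26.991,   6.441,  -0.095,  -0.967]), 'tcp_pos': array([ 0.478, -0.076,  0.227]), 'eef_rot': array([-179.987,    0.   ,  -54.067]), 'contact_force': array([ 1.578, -0.666, -0.092]), 'moment': array([-0.083, -0.046, -0.023]), 'gripper_force': np.float64(0.0), 'gripper_width': np.float64(0.088)}
[ -81.09949124 -116.74881072   11.63904487]
```

>>> {"fn": "carry_out", "kwargs": {
  "deltas": [
    [1,[-16,-23,0],[0,0,-0.145]],
    [1,[-32,-46,0],[0,0,-0.29]],
    [1,[-48,-70,0],[0,0,-0.435]],
    [1,[-64,-93,0],[0,0,-0.58]],
    [1,[-81,-117,0],[0,0,-0.725]],
    [1,[-81,-117,0],[0,0,-0.87]],
    [1,[-81,-117,0],[0,0,-1.015]],
    [1,[-81,-117,0],[0,0,-1.16]],
    [1,[-81,-117,0],[0,0,-1.305]],
    [1,[-81,-117,0],[0,0,-1.45]],
    [1,[-81,-117,0],[0,0,-1.595]],
    [1,[-81,-117,0],[0,0,-1.74]]
  ]
}}

```text
time_s: 2.5
tcp_pos: [0.5258, 0.0558, 0.2262]
eef_rot: [-180.0, 0.0, 45.6]
contact_force: [0.2, -0.1, -0.2]
gripper_width: 0.0878
gripper_force: 0.0
```

>>> {"fn": "carry_out", "kwargs": {
  "deltas": [
    [1,[0,0,0],[0,0,-0.145]],
    [1,[0,0,0],[0,0,-0.29]],
    [1,[0,0,0],[0,0,-0.435]],
    [1,[0,0,0],[0,0,-0.58]],
    [1,[0,0,0],[0,0,-0.725]],
    [1,[0,0,0],[0,0,-0.87]],
    [1,[0,0,0],[0,0,-1.0]],
    [1,[0,0,0],[0,0,-1.0]]
  ]
}}

```text
time_s: 3.3
tcp_pos: [0.5258, 0.0558, 0.2262]
eef_rot: [-180.0, 0.0, 102.7]
contact_force: [1.0, 0.2, 0.4]
gripper_width: 0.0877
gripper_force: 0.0
```

```bash
python3 - <<'E'
from h import *
from scipy.spatial.transform import Rotation as R
s=r.get_state(); print({k:np.round(v,3) for k,v in s.items()})
Rt=R.from_euler('xyz',s['eef_rot'],degrees=True).as_matrix()
f,cx,cy,V=cal('wrist');p,d=r.capture('wrist')
np.savez('pics/w',p=p,d=d)
cv2.imwrite('pics/w.png',cv2.cvtColor(p,cv2.COLOR_RGB2BGR))
f=200/np.tan(np.radians(r.get_calibration('wrist')['fov_y'])/2)
W=np.linalg.inv(V)
def fr(u,v,z):
    a=np.array([u-cx,v-cy]);q=np.hypot(*a);th=q/f
    dd=W[:3,:3]@np.r_[a/q*np.sin(th),np.cos(th)];o=W[:3,3];return o+dd*(z-o[2])/dd[2]
hsv=cv2.cvtColor(p,cv2.COLOR_RGB2HSV);H,S,Vv=[hsv[...,i].astype(float) for i in range(3)]
m=((abs(H-115)<12)&(S>130)&(Vv>50)).astype(np.uint8)
c=max(cv2.findContours(m,0,2)[0],key=cv2.contourArea)[:,0]
print(cv2.boundingRect(c))
# depth of top: ring of rays on plane, fit circle to hull by min enclosing
for z in(.150,.152):
    w=np.array([fr(*q,z)[:2] for q in c]);print(z,cv2.minEnclosingCircle((w*1000).astype(np.float32)))
k=np.zeros_like(m);cv2.fillPoly(k,[cv2.convexHull(c)],1);dot=(k>0)&(S<110)&(Vv>130)
v,u=np.nonzero(dot);print('dot',dot.sum(),u.mean(),v.mean(),fr(u.mean(),v.mean(),.152))
print('depth med',np.median(d[k>0]),'cam',W[:3,3])
E
```

```text
{'time_s': np.float64(3.3), 'joints': array([ 2.73170e+01,  6.77800e+00, -1.76720e+01, -1.00000e-02,
       -6.55890e+01,  1.65363e+02]), 'qd': array([-0.035, -0.011,  0.103, -0.014,  0.069, -8.972]), 'joint_torque': array([ 7.0000e-03, -3.8126e+01,  2.8374e+01,  6.6370e+00, -3.0000e-02,
        1.9450e+00]), 'tcp_pos': array([0.526, 0.056, 0.226]), 'eef_rot': array([-1.79960e+02,  1.00000e-03,  1.02676e+02]), 'contact_force': array([1.   , 0.179, 0.401]), 'moment': array([-0.106,  0.019, -0.017]), 'gripper_force': np.float64(0.0), 'gripper_width': np.float64(0.088)}
(287, 162, 68, 70)
0.15 ((523.2938842773438, 61.301944732666016), 28.817155838012695)
0.152 ((523.176025390625, 61.90107727050781), 28.57149887084961)
dot 134 315.85074626865674 207.8582089552239 [0.52136365 0.05300275 0.152     ]
depth med 0.24424879 cam [0.50947896 0.13158652 0.38460773]
```

View pics/w.png

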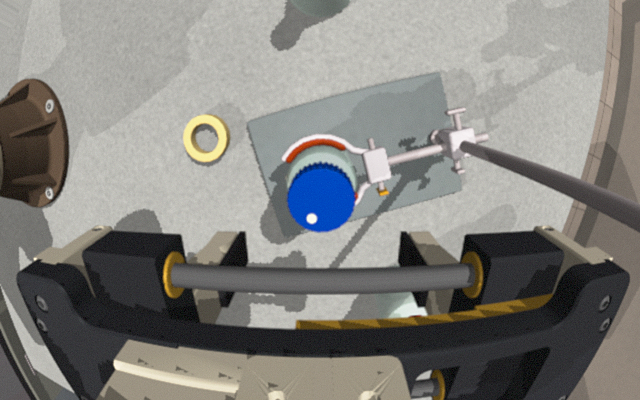

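The wrist view shows the blue cap at (321,198), with the dot at (311,218) and the darker ribbed side along its upper edge. That side biases the circle fit. I'll use depth to isolate the flat top, and check against the top camera.

```bash
python3 - <<'E'
from h import *
from scipy.optimize import least_squares
z=np.load('pics/w.npz');p,d=z['p'],z['d'];f,cx,cy,V=cal('wrist');W=np.linalg.inv(V)
v,u=np.mgrid[:400,:640];a=np.stack([u-cx,v-cy],-1);q=np.hypot(a[...,0],a[...,1])+1e-9;th=q/f
C=np.concatenate([a/q[...,None]*np.tan(th)[...,None],np.ones(q.shape+(1,))],-1)*d[...,None]
P=C@W[:3,:3].T+W[:3,3]
hsv=cv2.cvtColor(p,cv2.COLOR_RGB2HSV).astype(float)
b=np.zeros(q.shape,bool);b[155:240,280:362]=1
b&=(d>0)&(P[...,2]>.13)
zt=np.percentile(P[b][:,2],[50,80,95]);print('z',zt)
t=b&(abs(P[...,2]-zt[0])<.0025);X=P[t]
print(t.sum(),X.mean(0),cv2.minEnclosingCircle((X[:,:2]*1000).astype(np.float32)))
br=b&(hsv[...,2]>np.percentile(hsv[...,2][b],50)*.85)
print('V pct',np.percentile(hsv[...,2][b],[5,20,50,80]),br.sum(),P[br].mean(0),cv2.minEnclosingCircle((P[br][:,:2]*1000).astype(np.float32)))
E
```

```text
z [0.15152747 0.15211581 0.15263765]
3383 [0.52391092 0.06020684 0.15160019] ((524.4172973632812, 59.34490966796875), 27.28943634033203)
V pct [122. 188. 192. 195.] 3293 [0.52408336 0.05991244 0.15160768] ((524.2538452148438, 59.701812744140625), 27.681901931762695)
```

Cap centre is at about (0.5243, 0.0594), with the top at 0.1516, so cap_turn is about 4.1 rad. Next I'll descend and close.

>>> {"fn": "carry_out", "kwargs": {
  "deltas": [
    [1,[3.6,-0.7,15],[0,0,0]],
    [1,[3.6,-0.7,35],[0,0,0]],
    [1,[3.6,-0.7,55],[0,0,0]],
    [1,[3.6,-0.7,75],[0,0,0]],
    [1,[3.6,-0.7,92],[0,0,0]],
    [1,[3.6,-0.7,105],[0,0,0]],
    [1,[3.6,-0.7,105],[0,0,0]],
    [0.62,[3.6,-0.7,105],[0,0,0]],
    [0.62,[3.6,-0.7,105],[0,0,0]],
    [0.5,[3.6,-0.7,105],[0,0,0]],
    [0.5,[3.6,-0.7,105],[0,0,0]],
    [0.5,[3.6,-0.7,105],[0,0,0]]
  ],
  "squeeze": 10
}}

```text
time_s: 4.55
tcp_pos: [0.5237, 0.0589, 0.1217]
eef_rot: [-179.9, 0.0, 102.5]
contact_force: [-7.2, 1.0, 6.4]
gripper_width: 0.0541
gripper_force: 10.0
```

```bash
python3 - <<'E'
from h import *
s=r.get_state(); print({k:np.round(v,3) for k,v in s.items()})
E
```

```text
{'time_s': np.float64(4.55), 'joints': array([ 2.77410e+01,  1.22260e+01, -2.60130e+01, -2.70000e-02,
       -5.18430e+01,  1.64815e+02]), 'qd': array([ 0.077, -0.067, -0.84 , -0.749, -1.35 ,  0.031]), 'joint_torque': array([-3.0500e-01, -3.9917e+01,  2.9189e+01,  7.4070e+00,  3.7620e+00,
        3.3000e-02]), 'tcp_pos': array([0.524, 0.059, 0.122]), 'eef_rot': array([-1.79915e+02,  1.00000e-03,  1.02539e+02]), 'contact_force': array([-7.171,  1.007,  6.4  ]), 'moment': array([ 0.242,  2.406, -0.078]), 'gripper_force': np.float64(9.956), 'gripper_width': np.float64(0.054)}
```

Gripped at 54 mm. The side load implies about 0.6 mm of centring error. I'll take it out, firm up the grip and start turning gently.

>>> {"fn": "carry_out", "kwargs": {
  "deltas": [
    [0.5,[0,-0.6,-0.4],[0,0,0]],
    [0.5,[0,-0.6,-0.4],[0,0,0]],
    [0.5,[0,-0.6,-0.4],[0,0,0]],
    [0.5,[0,-0.6,-0.4],[0,0,0.04]],
    [0.5,[0,-0.6,-0.4],[0,0,0.1]],
    [0.5,[0,-0.6,-0.3],[0,0,0.16]],
    [0.5,[0,-0.6,-0.3],[0,0,0.22]],
    [0.5,[0,-0.6,-0.2],[0,0,0.28]]
  ],
  "squeeze": 22
}}

```text
time_s: 5.35
tcp_pos: [0.5238, 0.059, 0.1218]
eef_rot: [-180.0, 0.0, 86.4]
contact_force: [-2.6, 0.0, 1.8]
gripper_width: 0.0537
gripper_force: 22.0
```

```bash
cat > st.py <<'E'
from h import *
s=r.get_state(); print({k:np.round(s[k],3) for k in('time_s','tcp_pos','eef_rot','contact_force','moment','gripper_force','gripper_width','joints','joint_torque')})
E
python3 st.py
```

```text
{'time_s': np.float64(5.35), 'tcp_pos': array([0.524, 0.059, 0.122]), 'eef_rot': array([-1.79974e+02,  1.40000e-02,  8.63980e+01]), 'contact_force': array([-2.572,  0.024,  1.782]), 'moment': array([-0.115,  1.162,  0.134]), 'gripper_force': np.float64(21.998), 'gripper_width': np.float64(0.054), 'joints': array([ 2.77640e+01,  1.21940e+01, -2.60550e+01, -2.00000e-03,
       -5.17800e+01,  1.48636e+02]), 'joint_torque': array([ -0.336, -40.952,  25.342,   6.034,   0.98 ,   0.888])}
```

Torque is 0.13 N m, which matches free running. I'll continue with a lighter grip, so the pads would slip before the bottle turns.

>>> {"fn": "carry_out", "kwargs": {
  "deltas": [
    [0.5,[0,0,0.1],[0,0,0.1]],
    [0.5,[0,0,0.1],[0,0,0.2]],
    [0.5,[0,0,0.2],[0,0,0.3]],
    [0.5,[0,0,0.3],[0,0,0.4]],
    [0.5,[0,0,0.3],[0,0,0.5]],
    [0.5,[0,0,0.4],[0,0,0.6]],
    [0.5,[0,0,0.4],[0,0,0.7]],
    [0.5,[0,0,0.5],[0,0,0.8]],
    [0.5,[0,0,0.6],[0,0,0.9]],
    [0.5,[0,0,0.6],[0,0,1.0]],
    [0.5,[0,0,0.7],[0,0,1.1]],
    [0.5,[0,0,0.8],[0,0,1.2]]
  ],
  "squeeze": 15
}}

```text
time_s: 6.55
tcp_pos: [0.524, 0.0589, 0.121]
eef_rot: [180.0, 0.0, 17.6]
contact_force: [-1.1, -0.9, 2.1]
gripper_width: 0.0538
gripper_force: 15.0
```

```bash
python3 st.py; python3 - <<'E'
from h import *
p,d=r.capture('scene');a=p[130:240,260:400];cv2.imwrite('pics/d.png',cv2.resize(cv2.cvtColor(a,cv2.COLOR_RGB2BGR),None,fx=5,fy=5,interpolation=cv2.INTER_CUBIC))
E
```

```text
{'time_s': np.float64(6.55), 'tcp_pos': array([0.524, 0.059, 0.121]), 'eef_rot': array([1.79978e+02, 1.70000e-02, 1.75560e+01]), 'contact_force': array([-1.128, -0.92 ,  2.088]), 'moment': array([-0.513,  0.764,  0.096]), 'gripper_force': np.float64(14.995), 'gripper_width': np.float64(0.054), 'joints': array([ 2.7755e+01,  1.2254e+01, -2.6108e+01,  2.3000e-02, -5.1659e+01,
        7.9787e+01]), 'joint_torque': array([  0.411, -41.338,  25.322,   5.654,   0.859,   1.543])}
```

View pics/d.png

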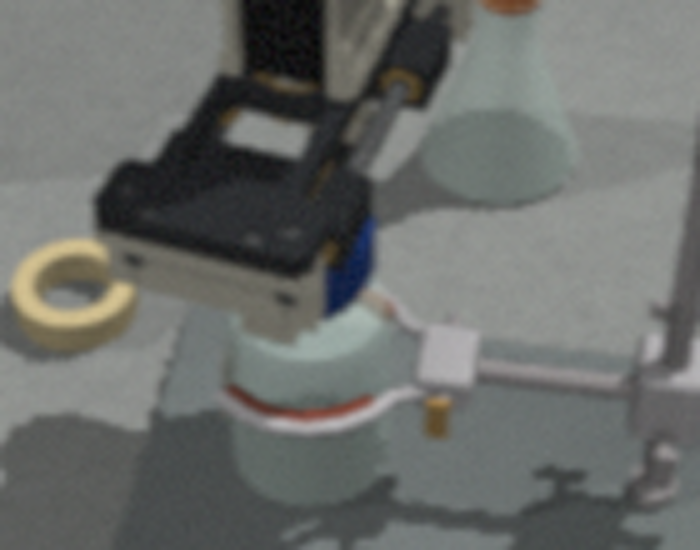

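The crop shows the fingers holding the cap, with the blue edge at about (355,260) and the dot hidden. The bottle looks undisturbed, and torque is steady at 0.1 N m.

>>> {"fn": "carry_out", "kwargs": {
  "deltas": [
    [0.5,[0,0,0.1],[0,0,0.1]],
    [0.5,[0,0,0.1],[0,0,0.2]],
    [0.5,[0,0,0.2],[0,0,0.3]],
    [0.5,[0,0,0.3],[0,0,0.4]],
    [0.5,[0,0,0.3],[0,0,0.5]],
    [0.5,[0,0,0.4],[0,0,0.6]],
    [0.5,[0,0,0.4],[0,0,0.7]],
    [0.5,[0,0,0.5],[0,0,0.8]],
    [0.5,[0,0,0.6],[0,0,0.9]],
    [0.5,[0,0,0.6],[0,0,1.0]],
    [0.5,[0,0,0.7],[0,0,1.1]],
    [0.5,[0,0,0.8],[0,0,1.2]]
  ]
}}

```text
time_s: 7.8
tcp_pos: [0.5239, 0.0586, 0.1202]
eef_rot: [180.0, -0.0, -51.1]
contact_force: [-1.6, -3.0, 2.7]
gripper_width: 0.0536
gripper_force: 15.0
```

>>> {"fn": "carry_out", "kwargs": {
  "deltas": [
    [0.5,[0,0,0],[0,0,0.06]],
    [0.5,[0,0,0.1],[0,0,0.12]],
    [0.5,[0,0,0.1],[0,0,0.18]],
    [0.5,[0,0,0.2],[0,0,0.24]],
    [0.5,[0,0,0.2],[0,0,0.3]]
  ]
}}

```text
time_s: 8.3
tcp_pos: [0.5238, 0.0585, 0.12]
eef_rot: [180.0, -0.0, -68.2]
contact_force: [-2.1, -2.4, 1.7]
gripper_width: 0.0536
gripper_force: 15.0
```

```bash
python3 st.py
```

```text
{'time_s': np.float64(8.3), 'tcp_pos': array([0.524, 0.059, 0.12 ]), 'eef_rot': array([ 1.79952e+02, -3.70000e-02, -6.81750e+01]), 'contact_force': array([-2.083, -2.391,  1.689]), 'moment': array([-0.951,  0.812,  0.12 ]), 'gripper_force': np.float64(14.998), 'gripper_width': np.float64(0.054), 'joints': array([ 2.7740e+01,  1.2314e+01, -2.6188e+01,  4.1000e-02, -5.1549e+01,
       -5.9410e+00]), 'joint_torque': array([  1.154, -41.131,  25.632,   5.424,   1.107,   0.886])}
```

Free running continues, with 2.98 rad turned so far. I'll seek the stop with a 10 N grip as a torque limiter.

>>> {"fn": "carry_out", "kwargs": {
  "deltas": [
    [0.5,[0,0,0],[0,0,0.05]],
    [0.5,[0,0,0.1],[0,0,0.1]],
    [0.5,[0,0,0.1],[0,0,0.15]],
    [0.5,[0,0,0.1],[0,0,0.2]],
    [0.5,[0,0,0.2],[0,0,0.25]],
    [0.5,[0,0,0.2],[0,0,0.3]]
  ],
  "squeeze": 10
}}

```text
time_s: 8.9
tcp_pos: [0.5238, 0.0585, 0.1198]
eef_rot: [180.0, -0.0, -85.3]
contact_force: [-1.4, -2.7, 1.5]
gripper_width: 0.0537
gripper_force: 10.0
```

```bash
python3 st.py
```

```text
{'time_s': np.float64(8.9), 'tcp_pos': array([0.524, 0.059, 0.12 ]), 'eef_rot': array([ 1.79962e+02, -4.90000e-02, -8.53440e+01]), 'contact_force': array([-1.376, -2.713,  1.497]), 'moment': array([-0.875,  0.938,  0.105]), 'gripper_force': np.float64(9.998), 'gripper_width': np.float64(0.054), 'joints': array([ 2.7741e+01,  1.2324e+01, -2.6204e+01,  3.8000e-02, -5.1526e+01,
       -2.3108e+01]), 'joint_torque': array([  1.111, -40.984,  25.649,   5.458,   1.17 ,   0.722])}
```

>>> {"fn": "carry_out", "kwargs": {
  "deltas": [
    [0.5,[0,0,0],[0,0,0.05]],
    [0.5,[0,0,0.1],[0,0,0.1]],
    [0.5,[0,0,0.1],[0,0,0.15]],
    [0.5,[0,0,0.1],[0,0,0.2]],
    [0.5,[0,0,0.2],[0,0,0.25]],
    [0.5,[0,0,0.2],[0,0,0.3]]
  ]
}}

```text
time_s: 9.5
tcp_pos: [0.5237, 0.0585, 0.1196]
eef_rot: [180.0, -0.1, -102.5]
contact_force: [-3.1, -2.9, 2.3]
gripper_width: 0.0539
gripper_force: 10.0
```

```bash
python3 st.py
```

```text
{'time_s': np.float64(9.5), 'tcp_pos': array([0.524, 0.059, 0.12 ]), 'eef_rot': array([ 1.79971e+02, -5.90000e-02, -1.02532e+02]), 'contact_force': array([-3.15 , -2.911,  2.311]), 'moment': array([-0.875,  1.077,  0.092]), 'gripper_force': np.float64(9.998), 'gripper_width': np.float64(0.054), 'joints': array([ 2.7742e+01,  1.2336e+01, -2.6219e+01,  3.3000e-02, -5.1505e+01,
       -4.0295e+01]), 'joint_torque': array([  1.015, -40.838,  25.664,   5.515,   1.231,   0.722])}
```

>>> {"fn": "carry_out", "kwargs": {
  "deltas": [
    [0.5,[0,0,0],[0,0,0.05]],
    [0.5,[0,0,0.1],[0,0,0.1]],
    [0.5,[0,0,0.1],[0,0,0.15]],
    [0.5,[0,0,0.1],[0,0,0.2]],
    [0.5,[0,0,0.2],[0,0,0.25]],
    [0.5,[0,0,0.2],[0,0,0.3]]
  ]
}}

```text
time_s: 10.1
tcp_pos: [0.5236, 0.0585, 0.1194]
eef_rot: [180.0, -0.1, -119.7]
contact_force: [-2.8, -2.2, 2.8]
gripper_width: 0.054
gripper_force: 10.0
```

```bash
python3 st.py
```

```text
{'time_s': np.float64(10.1), 'tcp_pos': array([0.524, 0.059, 0.119]), 'eef_rot': array([ 1.79987e+02, -6.70000e-02, -1.19721e+02]), 'contact_force': array([-2.766, -2.216,  2.826]), 'moment': array([-0.8  ,  1.152,  0.081]), 'gripper_force': np.float64(9.999), 'gripper_width': np.float64(0.054), 'joints': array([ 2.7743e+01,  1.2346e+01, -2.6233e+01,  3.2000e-02, -5.1485e+01,
       -5.7484e+01]), 'joint_torque': array([  0.867, -40.699,  25.661,   5.588,   1.282,   0.723])}
```

>>> {"fn": "carry_out", "kwargs": {
  "deltas": [
    [0.5,[0,0,0],[0,0,0.04]],
    [0.5,[0,0,0.1],[0,0,0.08]],
    [0.5,[0,0,0.1],[0,0,0.12]],
    [0.5,[0,0,0.1],[0,0,0.16]],
    [0.5,[0,0,0.1],[0,0,0.2]]
  ]
}}

```text
time_s: 10.6
tcp_pos: [0.5241, 0.0591, 0.1193]
eef_rot: [-180.0, -0.0, -131.1]
contact_force: [-2.5, 0.2, 0.2]
gripper_width: 0.0539
gripper_force: 10.0
```

```bash
python3 st.py
```

```text
{'time_s': np.float64(10.6), 'tcp_pos': array([0.524, 0.059, 0.119]), 'eef_rot': array([-1.79991e+02, -2.00000e-03, -1.31117e+02]), 'contact_force': array([-2.512,  0.208,  0.208]), 'moment': array([-0.004,  0.672,  0.419]), 'gripper_force': np.float64(9.999), 'gripper_width': np.float64(0.054), 'joints': array([ 2.7772e+01,  1.2367e+01, -2.6219e+01,  1.1000e-02, -5.1414e+01,
       -6.8896e+01]), 'joint_torque': array([ -0.63 , -41.689,  24.914,   5.892,   0.381,   0.25 ])}
```

Torque jumped to 0.42 N m with the pads slipping, so the stop was met at about 4 rad. I'll confirm at 16 N, where the slip limit is about 0.67 N m, well under 1.2.

>>> {"fn": "carry_out", "kwargs": {
  "deltas": [
    [0.5,[0,0,0],[0,0,0]],
    [0.5,[0,0,0],[0,0,0]],
    [0.5,[0,0,0],[0,0,0.02]],
    [0.5,[0,0,0],[0,0,0.04]],
    [0.5,[0,0,0],[0,0,0.06]],
    [0.5,[0,0,0],[0,0,0.06]]
  ],
  "squeeze": 16
}}

```text
time_s: 11.2
tcp_pos: [0.5241, 0.0591, 0.1193]
eef_rot: [-180.0, 0.0, -134.7]
contact_force: [-1.3, -0.0, 1.6]
gripper_width: 0.0536
gripper_force: 16.0
```

```bash
python3 st.py
```

```text
{'time_s': np.float64(11.2), 'tcp_pos': array([0.524, 0.059, 0.119]), 'eef_rot': array([-1.79994e+02,  9.00000e-03, -1.34675e+02]), 'contact_force': array([-1.329, -0.   ,  1.578]), 'moment': array([0.151, 0.444, 0.467]), 'gripper_force': np.float64(16.0), 'gripper_width': np.float64(0.054), 'joints': array([ 2.7763e+01,  1.2368e+01, -2.6215e+01,  4.0000e-03, -5.1406e+01,
       -7.2441e+01]), 'joint_torque': array([ -0.701, -41.633,  24.657,   5.745,   0.286,  -0.754])}
```

Bottomed: 0.47 N m against 0.1 running. Now I'll firm the grip and start backing off in small steps, to see how much wind-up there is before the cap moves.

>>> {"fn": "carry_out", "kwargs": {
  "deltas": [
    [0.5,[0,0,0],[0,0,0]],
    [0.5,[0,0,0],[0,0,0]],
    [0.5,[0,0,0],[0,0,-0.01]],
    [0.5,[0,0,0],[0,0,-0.01]]
  ],
  "squeeze": 25
}}

```text
time_s: 11.6
tcp_pos: [0.5241, 0.0591, 0.1193]
eef_rot: [180.0, 0.0, -134.0]
contact_force: [-0.3, 0.6, 0.0]
gripper_width: 0.0534
gripper_force: 25.0
```

```bash
python3 st.py
```

```text
{'time_s': np.float64(11.6), 'tcp_pos': array([0.524, 0.059, 0.119]), 'eef_rot': array([ 1.80000e+02,  1.60000e-02, -1.34044e+02]), 'contact_force': array([-0.33 ,  0.572,  0.033]), 'moment': array([0.26 , 0.371, 0.276]), 'gripper_force': np.float64(25.0), 'gripper_width': np.float64(0.053), 'joints': array([ 2.7758e+01,  1.2368e+01, -2.6212e+01, -7.0000e-03, -5.1404e+01,
       -7.1798e+01]), 'joint_torque': array([ -0.685, -41.605,  24.375,   5.883,   0.125,  -0.149])}
```

>>> {"fn": "carry_out", "kwargs": {
  "deltas": [
    [0.5,[0,0,0],[0,0,-0.02]],
    [0.5,[0,0,0],[0,0,-0.02]]
  ]
}}

```text
time_s: 11.8
tcp_pos: [0.5241, 0.0591, 0.1193]
eef_rot: [180.0, 0.0, -132.9]
contact_force: [-0.8, 0.9, 1.5]
gripper_width: 0.0537
gripper_force: 25.0
```

```bash
python3 st.py
```

```text
{'time_s': np.float64(11.8), 'tcp_pos': array([0.524, 0.059, 0.119]), 'eef_rot': array([ 1.79996e+02,  1.80000e-02, -1.32886e+02]), 'contact_force': array([-0.829,  0.906,  1.483]), 'moment': array([0.347, 0.316, 0.008]), 'gripper_force': np.float64(25.0), 'gripper_width': np.float64(0.054), 'joints': array([ 2.7755e+01,  1.2364e+01, -2.6212e+01, -1.2000e-02, -5.1408e+01,
       -7.0633e+01]), 'joint_torque': array([ -0.489, -41.514,  24.194,   6.079,   0.055,   0.278])}
```

Torque crosses zero at yaw -132.9°, and the cap frees about 0.4° later. The target is therefore yaw ≈ -42.4°, a turn of -1.58 rad with a 1 mm rise.

>>> {"fn": "carry_out", "kwargs": {
  "deltas": [
    [0.5,[0,0,0],[0,0,-0.07]],
    [0.5,[0,0,-0.1],[0,0,-0.14]],
    [0.5,[0,0,-0.1],[0,0,-0.21]],
    [0.5,[0,0,-0.2],[0,0,-0.28]],
    [0.5,[0,0,-0.2],[0,0,-0.35]],
    [0.5,[0,0,-0.3],[0,0,-0.42]],
    [0.5,[0,0,-0.3],[0,0,-0.49]],
    [0.5,[0,0,-0.4],[0,0,-0.56]],
    [0.5,[0,0,-0.4],[0,0,-0.63]],
    [0.5,[0,0,-0.4],[0,0,-0.7]],
    [0.5,[0,0,-0.5],[0,0,-0.77]],
    [0.5,[0,0,-0.5],[0,0,-0.84]]
  ]
}}

```text
time_s: 13.0
tcp_pos: [0.5237, 0.0593, 0.1198]
eef_rot: [180.0, 0.0, -84.6]
contact_force: [-3.1, 2.0, 2.5]
gripper_width: 0.0534
gripper_force: 25.0
```

>>> {"fn": "carry_out", "kwargs": {
  "deltas": [
    [0.5,[0,0,0],[0,0,-0.07]],
    [0.5,[0,0,-0.1],[0,0,-0.14]],
    [0.5,[0,0,-0.1],[0,0,-0.21]],
    [0.5,[0,0,-0.2],[0,0,-0.28]],
    [0.5,[0,0,-0.2],[0,0,-0.35]],
    [0.5,[0,0,-0.3],[0,0,-0.42]],
    [0.5,[0,0,-0.3],[0,0,-0.49]],
    [0.5,[0,0,-0.4],[0,0,-0.56]],
    [0.5,[0,0,-0.4],[0,0,-0.63]],
    [0.5,[0,0,-0.5],[0,0,-0.7]],
    [0.5,[0,0,-0.5],[0,0,-0.74]],
    [0.5,[0,0,-0.5],[0,0,-0.74]]
  ]
}}

```text
time_s: 14.2
tcp_pos: [0.5233, 0.059, 0.1202]
eef_rot: [180.0, 0.0, -42.4]
contact_force: [-4.3, 2.2, 4.0]
gripper_width: 0.0539
gripper_force: 25.0
```

```bash
python3 st.py; python3 - <<'E'
from h import *
p,d=r.capture('scene');a=p[110:350,230:430];cv2.imwrite('pics/e.png',cv2.resize(cv2.cvtColor(a,cv2.COLOR_RGB2BGR),None,fx=2.5,fy=2.5,interpolation=cv2.INTER_CUBIC))
E
```

```text
{'time_s': np.float64(14.2), 'tcp_pos': array([0.523, 0.059, 0.12 ]), 'eef_rot': array([ 1.79961e+02,  4.70000e-02, -4.23770e+01]), 'contact_force': array([-4.266,  2.177,  3.97 ]), 'moment': array([0.752, 1.924, 0.116]), 'gripper_force': np.float64(25.0), 'gripper_width': np.float64(0.054), 'joints': array([ 2.7770e+01,  1.2277e+01, -2.6170e+01, -4.0000e-02, -5.1605e+01,
        1.9878e+01]), 'joint_torque': array([ -1.44 , -40.331,  25.287,   6.774,   1.272,   0.566])}
```

View pics/e.png

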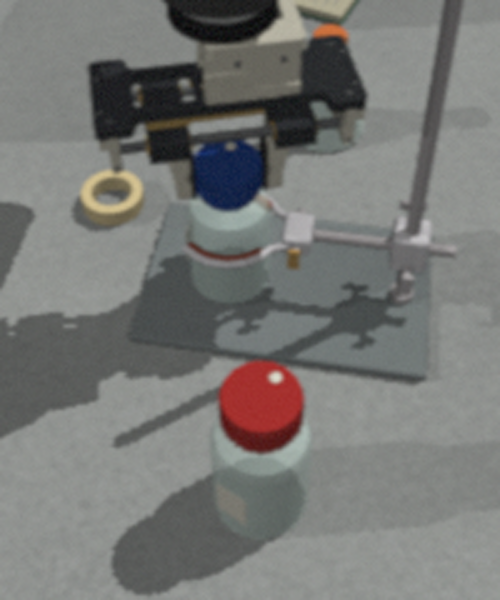

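The crop shows the cap gripped with the dot visible at its back edge, crop (231,146), which is scene pixel (322.4,168.4). The spare bottle, flask and tape are in place. Next, check the dot's angle against what the turns imply.

```bash
python3 st.py; python3 - <<'E'
from h import *
from scipy.optimize import brentq
def dotpix(p,box):
    u0,u1,v0,v1=box;a=p[v0:v1,u0:u1].astype(float);w=np.clip(a[...,0]-60,0,None)*(a.min(-1)>60)
    v,u=np.mgrid[v0:v1,u0:u1];return (w*u).sum()/w.sum(),(w*v).sum()/w.sum(),(w>0).sum()
p0=np.load('pics/scene.npz')['p'];p1,_=r.capture('scene');pt=np.load('pics/top.npz')['p']
C=np.array([.5240,.0590])
for nm,n,p,box,z in(('start','scene',p0,(310,318,173,180),.1516),('now','scene',p1,(318,328,164,172),.150),('start','top',pt,(325,334,213,221),.1516)):
    u,v,k=dotpix(p,box);X=ray(n,u,v,z)[:2];e=X-C;print(nm,n,u,v,k,X,'r',np.hypot(*e),'ang',np.degrees(np.arctan2(e[1],e[0])))
print(p1[162:174,316:330,0])
pw=np.load('pics/w.npz')['p'];f,cx,cy,_=cal('wrist')
E
```

```text
{'time_s': np.float64(14.25), 'tcp_pos': array([0.523, 0.059, 0.12 ]), 'eef_rot': array([ 1.79959e+02,  4.50000e-02, -4.24550e+01]), 'contact_force': array([-4.53 ,  2.032,  3.585]), 'moment': array([0.801, 1.975, 0.094]), 'gripper_force': np.float64(25.0), 'gripper_width': np.float64(0.054), 'joints': array([ 2.7770e+01,  1.2279e+01, -2.6168e+01, -3.6000e-02, -5.1607e+01,
        1.9798e+01]), 'joint_torque': array([ -1.549, -40.269,  25.268,   6.783,   1.307,   0.146])}
start scene 313.6009280742459 176.3263727764888 23 [0.51965431 0.04304867] r 0.016532696646777336 ang -105.23949072769734
now scene 321.71117166212537 167.90735694822888 16 [0.51611654 0.07264066] r 0.015754888097732747 ang 120.02524584625793
start top 329.08464223385687 217.13787085514835 18 [0.5190831  0.04274918] r 0.01697836870448109 ang -106.83389934793776
[[113 102  98  98  89  90  86  81  77  71  69  70  66  58]
 [ 78  70  67  67  66  61  63  59  56  57  62  63  62  60]
 [ 61  60  60  66  63  60  61  60  59  55  56  55  55  64]
 [ 55  55  54  54  54  50  52  46  48  49  42  56  76  95]
 [ 46  47  40  37  50  54  60  47  35  25  31  58  95 118]
 [ 29  26  27  39  65  92  96  83  52  26  15  37  59  84]
 [ 14  25  25  41  79 106 111  97  66  33  23  22  24  36]
 [ 25  15  22  34  69  92  99  82  53  31  14  22  20  15]
 [ 23  15  15  27  33  51  55  45  27  16  16  18  23  14]
 [ 21  17  25  19  23  18  19  15  12  23  19  22  16  24]
 [ 18  23  15  22  22  15  18  19  14  24  18  17  24  19]
 [ 13  18  19  14  14  21  15  19  19  15  20  19  26  19]]
```

The dot has moved a net 134° clockwise. Adding the 90° back-off gives 3.91 rad to the stop, which agrees with where the torque rose, so the grip didn't slip on the way back. I'll hold briefly, then hand in.

>>> {"fn": "carry_out", "kwargs": {
  "deltas": [
    [0.5,[0,0,0],[0,0,0]],
    [0.5,[0,0,0],[0,0,0]],
    [0.5,[0,0,0],[0,0,0]]
  ]
}}

```text
time_s: 14.6
tcp_pos: [0.5233, 0.059, 0.1202]
eef_rot: [180.0, 0.0, -42.5]
contact_force: [-4.9, 2.3, 3.3]
gripper_width: 0.0533
gripper_force: 25.0
```

```bash
python3 st.py; python3 -c "
from plant import r
print(r.close_job())"
```

```text
{'time_s': np.float64(14.6), 'tcp_pos': array([0.523, 0.059, 0.12 ]), 'eef_rot': array([ 1.79953e+02,  4.70000e-02, -4.24810e+01]), 'contact_force': array([-4.887,  2.311,  3.285]), 'moment': array([0.739, 1.955, 0.086]), 'gripper_force': np.float64(25.001), 'gripper_width': np.float64(0.053), 'joints': array([ 2.7771e+01,  1.2281e+01, -2.6171e+01, -3.7000e-02, -5.1609e+01,
        1.9770e+01]), 'joint_torque': array([ -1.499, -40.22 ,  25.259,   6.77 ,   1.318,  -0.096])}
the job is handed in; nothing more can be done
None
```

I screwed the cap down to its stop (highest torque read about 0.47 N m, against the bottle's 1.2 N m slip limit), backed it off a quarter turn, and handed the job in at 14.6 s with the gripper still holding it; the spare bottle, flask and tape were not touched.

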